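# Wedge the camera module into its tapered dovetail dock

## Robot

A 7-joint arm with a two-finger parallel gripper is mounted at the origin on the work surface. World frame = base frame: x ahead of the robot, y to its left, z up, the work surface at z = 0. Lengths are in m, angles in degrees, forces in N, time in s.
With the tool pointing down it reaches from about 0.4 to 0.85 m from the base axis. Payload 10.4 kg.
Tool frame: the origin (TCP) lies at the very end of the fingers, on their centre line; the grasp point (between the pads) lies 19 mm behind it (ctrl.grip_depth is the distance from the TCP to the grasp point, in m); z points along the fingers, y is the line along which they close (so a half turn about z gives the same grasp; the last joint's range is limited). The gripper opens to 87 mm and grips with 3 to 60 N. Pads are 19 mm wide; open, the fingers measure 117 mm over their backs; the gripper's body (75 mm by 190 mm) begins 51 mm behind the grasp point.
Start: joints at [63.621, 19.034, -3.707, 83.658, 1.238, 77.344, -5.071], TCP at [0.265, -0.566, 0.223] pointing down, gripper open.
Joint ranges: [-148.97, 148.97], [-28.65, 121.19], [-84.17, 76.75], [9.2, 138.47], [-72.65, 252.65], [3.7, 117.97], [-149.18, 149.18]. Speed limits (degrees/s): [127.2, 127.2, 159.86, 159.86, 180, 180, 180].

## Interface

Orientations are given as a 3x3 rotation matrix whose columns are the frame's x, y, z axes.
In Python, from station import ctrl gives the robot as it stands.
- The arm moves only by the tool step_arm, never from a script. Its arguments are lists of equal length, an entry for each row: "rot": the turn, a rotation vector about the tool's x, y, z in degrees, a list of three; "dp": the shift along the tool's x, y, z in mm, a list of three; "grip": the closure, from 0 (fully open) to 1 (shut). A call has exactly 10 rows; each row shifts and turns the commanded pose from where the row before left it, along the tool's axes as they then stand; what a row does not reach is not made up. A row lasts 1/8 s, in which the tool goes at most 62.5 mm and 10.7 degrees, less where a joint would pass 70% of its speed; a pose out of reach is approached as far as the arm can. A call with a gripper value outside its range is refused whole. The fingers move at their own pace and stop on an object; "grip_force" is the grip in N (left out, the last holds). Time passes only in rows, so rows that do not move let the fingers close, or fill a call up. It gives the time, the measured TCP pose, the force, the opening and the grip force at its end, in the units of the state.
- ctrl.read_state(): the state, without advancing time (a new reading comes with each control period).
- ctrl.camera(name): name is "scene" or "side" or "wrist"; returns a dict with "frame" (400x640x3 uint8, red, green, blue), "fovy" (degrees; the focal length in pixels is half the picture's height over the tangent of half this angle, whatever the lens; pixels are square), "cx", "cy" (the principal point, pixels), "R" (3x3) and "t" (3): a world point X has camera coordinates R X + t; the wrist camera has in their place "tool_from_camera" (4x4, takes a point from camera to tool coordinates, whose origin is the TCP and whose axes are the flange's). Camera axes: x right, y down, z forward; pixel columns grow to the right and rows downward; lengths in m; the calibration is good to about 2 mm. The wrist camera is an equidistant fisheye: a pixel r from the principal point sees the ray r / f radians off the axis. A picture is of the moment at which its call begins: read the wrist's pose just before it. There is no depth.
- ctrl.hand_in(): hands the job in; it is judged then, once.
The state is a dict: "t": time; "joint_pos": joint angles; "joint_vel": joint speeds; "tau": joint torques, N m; "ee_pos": TCP position; "eef_rot": TCP orientation; "wrist_force": force on the tool from outside, world axes, zero at the start; "moment": the same for the moment, N m; "gripper_width": opening from 0.0 (shut) to 1.0 (fully open); "gripper_force": force on a finger pad.
Only numpy, scipy, OpenCV 4.12 (cv2) and the standard library are available. Lean on these libraries where they do the work, as an engineer would, in place of code of your own. Each camera call takes 0.05 s, during which the arm holds its last target. There are 200 camera calls.

## Task

Pick up the small camera module, set its dovetail foot on the flat apron of the metal dock with the lens end towards the way, and slide it into the tapered way until it wedges tight between both jaws. Push it home with about 15 N: under 10 N it is not tight, and more than 25 N would damage the dock. Then let go of it, and leave the things around it where they are.

Things in the scene. Friction and masses are not known exactly. Their poses are not given: they have to be found in the camera images.
- camera: Camera module, 0.3 to 0.5 kg, starting upright on the table: a grey box with a black lens on its front (+x), fixed on a bare steel dovetail foot 80 long (x -40 to +40) and 14 high. Origin: centre of the foot's underside; z up. Parts: see camera_body, foot_front. Put down on the dock's plate its origin is 8 above the table.
- camera_body (a point): Centre of the camera's grey box, 46 above the foot's underside. Box: 46 long (x) x 36 wide (y) x 52 high, its top 72 above the underside. Grip it by its two flat sides (36 mm apart, along y). The lens, 28 diameter, sticks 22 out of the +x side at this height. Axes as the camera's.
- foot_front (a point): Middle of the front lower edge of the camera's foot, 40 mm ahead (+x) of the camera's origin: the narrow end, below the lens. At 7 mm height the foot is 35.1 wide here and 44.9 at its rear; its long sides lean inwards towards the top by 20 degrees, so it cannot be lowered into or lifted out of the way, only slid.
- dock: Dock, fixed to the bench, place and direction vary: aluminium plate 240 x 120 x 8 with two steel jaws that form a tapered, undercut way. Origin: on the table, on the way's centre line, below its mouth. +x is the direction of sliding in, z up. x -100 to 0: flat apron, top at z = 8, where the foot is put. x 0 to 140: the way, its jaws 24 high (a bar behind the gib 26).
- way_mouth (a point): Middle of the way's wide entrance, on the plate's top (8 above the table). Here the way is 48.6 wide at the foot's mid height, so the foot (front first, x axes of camera and dock parallel) has about 6 mm to spare each side. The jaws close in by 3.5 degrees a side, exactly as the foot does. Axes as the dock's.
- way_end (a point): Middle of the way's narrow end, 140 mm past the mouth. The jaw at -y is clamped by hand, up to 1.8 mm off, unseen: so the foot first touches both jaws with the camera's origin anywhere from 55 to 85 mm past the mouth, 1 mm off centre. From there it goes 1 to 4 mm on while the push rises by 4 to 10 N per mm: stop on force, not position. Let go, it stays wedged.
- gib: Gib: the jaw on the way's +y side, a steel bar 140 x 10 x 14 that yields sideways (+y) by under 0.5 mm on stiff springs (90 N per mm) and so clamps the foot. Its origin and axes are the dock's when nothing presses it. Oiled steel, low friction. Held stiffly off centre the foot may rub on one jaw before the other; pushed from behind, on the flat rear of the grey box, low down, it centres itself.
- switch: Bystander: black network switch box, 90 x 130 x 30, origin at the centre of its underside.
- barrel: Bystander: spare black lens barrel, standing, 48 diameter, 60 high, origin at the centre of its underside.
- driver: Bystander: screwdriver lying on the table, about 200 long, its origin under the middle.
Not all that is in view belongs to the job. Several things have the shape of the camera; the one meant has the colours described above.

How it is judged:
By the outcome, as a careful person would: the job done as asked, in the order asked, and still so for the second after the job is handed in, with the robot touching nothing.
It also fails if it takes over 64 s, if anything falls off the work surface, if the arm or the gripper's body presses on something with over 40 N, if the wrist force passes 120 N, or if a joint passes its speed limit or range.

## Working session

There is one attempt and no reset: what is moved stays moved. The work goes in short steps, Python scripts to look and compute and a tool call to move; the robot and the scene stay as the last step left them, time stands still between calls to the robot, and variables do not carry over. Pictures are saved under pics/ and viewed, at most 10 in all, crops included, and the job is handed in when it is done.

Besides the shell and the picture viewer there is one more tool, called as name(argument=value, ...) on one line, values as JSON. step_arm: Moves the arm, as the interface text tells. Its arguments: {"type":"object","properties":{"rot":{"type":"array"},"dp":{"type":"array"},"grip":{"type":"array"},"grip_force":{"type":"number"}},"required":["rot","dp","grip"]}

```bash
ls && mkdir -p pics && cat > h.py <<'E'
import numpy as np, cv2
from station import ctrl
def grab(n,name=None):
    c=ctrl.camera(n); 
    if name: cv2.imwrite('pics/'+name,c['frame'][:,:,::-1])
    return c
def foc(c): return c['frame'].shape[0]/2/np.tan(np.radians(c['fovy'])/2)
def onplane(c,u,v,z):
    R=np.array(c['R']);t=np.array(c['t']);f=foc(c)
    d=R.T@np.array([(u-c['cx'])/f,(v-c['cy'])/f,1]);o=-R.T@t
    return o+d*(z-o[2])/d[2]
def proj(c,X):
    p=np.array(c['R'])@np.array(X)+np.array(c['t']);f=foc(c)
    return c['cx']+f*p[0]/p[2],c['cy']+f*p[1]/p[2]
def wonplane(c,s,u,v,z):
    f=foc(c);dx,dy=u-c['cx'],v-c['cy'];r=np.hypot(dx,dy);th=r/f
    d=np.array([np.sin(th)*dx/max(r,1e-9),np.sin(th)*dy/max(r,1e-9),np.cos(th)])
    T=np.array(c['tool_from_camera']);E=np.array(s['eef_rot']);p=np.array(s['ee_pos'])
    o=E@T[:3,3]+p;d=E@T[:3,:3]@d
    return o+d*(z-o[2])/d[2]
def wproj(c,s,X):
    T=np.array(c['tool_from_camera']);E=np.array(s['eef_rot']);p=np.array(s['ee_pos'])
    q=T[:3,:3].T@(E.T@(np.array(X)-p)-T[:3,3]);a=np.hypot(q[0],q[1]);th=np.arctan2(a,q[2])
    return c['cx']+foc(c)*th*q[0]/a,c['cy']+foc(c)*th*q[1]/a
E
python3 - <<'E'
from h import *
a=grab('scene','s0.png');b=grab('side','d0.png')
for c in(a,b): print(-np.array(c['R']).T@c['t'],c['fovy'])
s=ctrl.read_state();print(s['eef_rot'],s['gripper_width'],s['ee_pos'],s['t'])
E
```

```text
pics
[1.03092703 0.63377872 0.93287472] 46.54921904546978
[0.07811214 0.68832484 0.71566865] 50.71312679924006
[[ 9.05707372e-01  4.23903062e-01 -5.92403380e-04]
 [ 4.23903472e-01 -9.05706669e-01  1.12947244e-03]
 [-5.77568649e-05 -1.27409337e-03 -9.99999187e-01]] 1.0075770152733472 [ 0.26480193 -0.5657539   0.22184698] 0.1
```

View pics/s0.png

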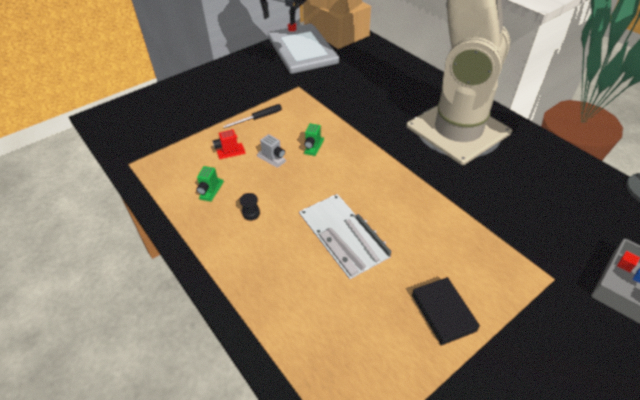

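View pics/d0.png

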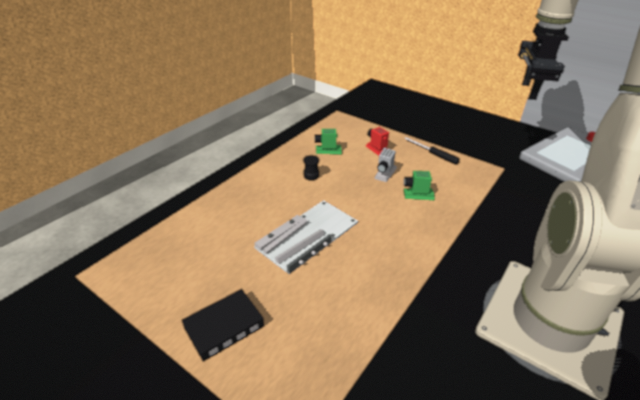

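Scene picture candidates are grey (270,150), red (228,145), green (313,138) and green (208,183). The grey box with black lens is the one meant; in the side view it is at (386,163). The dock apron is at scene (325,210), with the way running to (370,260).

```bash
python3 - <<'E'
from h import *
a=grab('scene');b=grab('side')
print('cam',onplane(a,269,150,.046),onplane(b,386,163,.046))
for n,p in dict(apL=(301,212),apR=(337,195),far1=(352,276),far2=(391,252)).items(): print(n,onplane(a,*p,.008))
for n,p in dict(a1=(323,203),a2=(357,220),f=(290,270),f2=(256,243)).items(): print('side',n,onplane(b,*p,.008))
for n,p in dict(red=(228,145),g1=(313,138),g2=(208,183)).items(): print(n,onplane(a,*p,.04))
print('barrel',onplane(a,249,198,.06),'switch',onplane(a,445,308,.03),'drv',onplane(a,252,117,.01))
cv2.imwrite('pics/c0.png',np.hstack([cv2.resize(a['frame'][115:205,180:340,::-1],None,fx=2.5,fy=2.5,interpolation=2),cv2.resize(b['frame'][120:210,300:460,::-1],None,fx=2.5,fy=2.5,interpolation=2)]))
E
```

```text
cam [ 0.53699348 -0.2466503   0.046     ] [ 0.51893387 -0.23984793  0.046     ]
apL [ 0.58704753 -0.02888767  0.008     ]
apR [ 0.47485583 -0.01633264  0.008     ]
far1 [0.61188671 0.20365498 0.008     ]
far2 [0.49325371 0.21109294 0.008     ]
side a1 [ 0.58230713 -0.02152142  0.008     ]
side a2 [ 0.47327977 -0.01869794  0.008     ]
side f [0.501499  0.2129192 0.008    ]
side f2 [0.61980042 0.19592355 0.008     ]
red [ 0.61444257 -0.34633993  0.04      ]
g1 [ 0.40293105 -0.21460784  0.04      ]
g2 [ 0.73603587 -0.24584908  0.04      ]
barrel [ 0.68720361 -0.11267058  0.06      ] switch [0.51882151 0.39997462 0.03      ] drv [ 0.47048743 -0.44869176  0.01      ]
```

View pics/c0.png

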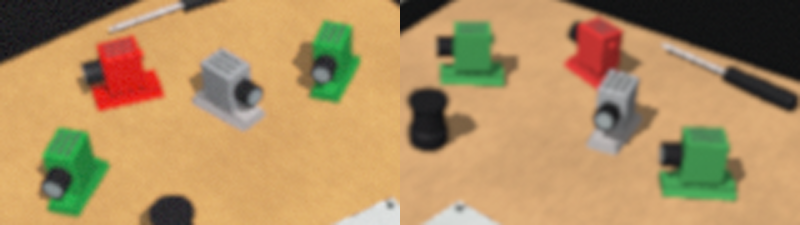

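The crop confirms the grey camera at scene (270,150), lens pointing towards the dock (+y-ish). Now I move above it for a wrist look.

step_arm(rot=[[0, 0, 0], [0, 0, 0], [0, 0, 0], [0, 0, 0], [0, 0, 0], [0, 0, 0], [0, 0, 0], [0, 0, 0], [0, 0, 0], [0, 0, 0]], dp=[[37, -18, -4], [37, -18, -4], [37, -18, -4], [37, -18, -4], [37, -18, -4], [37, -18, -4], [37, -18, -4], [37, -18, -4], [37, -18, -4], [20, -10, 0]], grip=[0, 0, 0, 0, 0, 0, 0, 0, 0, 0])

```text
t: 1.45
ee_pos: [0.5132, -0.2583, 0.2588]
eef_rot: [[0.905, 0.426, 0.001], [0.426, -0.905, 0.0], [0.001, -0.0, -1.0]]
wrist_force: [-0.5, 0.2, 0.1]
gripper_width: 1.006
gripper_force: 0.0
```

```bash
python3 - <<'E'
from h import *
s=ctrl.read_state();c=grab('wrist','w1.png')
print(s['ee_pos'],s['eef_rot'],s['t'],c['tool_from_camera'],c['fovy'],np.degrees(s['joint_pos']) if max(np.abs(s['joint_pos']))<7 else s['joint_pos'],s['wrist_force'])
for n,p in dict(cam=(.528,-.243,.046),g1=(.403,-.215,.04),red=(.614,-.346,.04)).items(): print(n,wproj(c,s,p))
E
```

```text
[ 0.51318591 -0.25829662  0.25878584] [[ 9.04554950e-01  4.26356529e-01  6.72702134e-04]
 [ 4.26356321e-01 -9.04555194e-01  4.34484645e-04]
 [ 7.93741575e-04 -1.06204429e-04 -9.99999679e-01]] 1.45 [[ 6.05960563e-05 -9.63344910e-01 -2.68265878e-01  7.37070223e-02]
 [ 9.99999998e-01  6.29419570e-05 -1.44475213e-07 -1.82656628e-04]
 [ 1.70243588e-05 -2.68265877e-01  9.63344912e-01 -1.61706670e-01]
 [ 0.00000000e+00  0.00000000e+00  0.00000000e+00  1.00000000e+00]] 65.70646984690485 [ 37.53853653  12.71200566 -18.0942541   87.73581766   3.94043973
  80.15684282 -45.57633762] [-0.46376502  0.16644947  0.12868212]
cam (np.float64(311.78725085180304), np.float64(161.13236291745127))
g1 (np.float64(253.7829708178113), np.float64(236.18706167452814))
red (np.float64(414.89344794875444), np.float64(135.36469305354558))
```

View pics/w1.png

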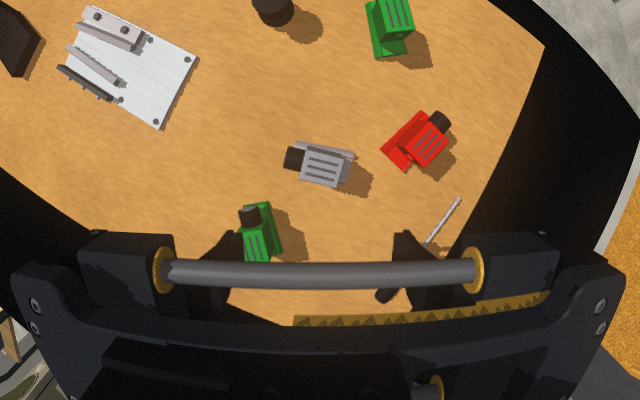

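Wrist view shows the grey camera's top face around (327,167) with lens at (295,158), the dock at upper left (130,65), the red decoy at (417,140), green ones at (258,230) and (392,25). I'll measure the top face and dock from masks.

```bash
python3 - <<'E'
from h import *
s=ctrl.read_state();c=ctrl.camera('wrist')
im=c['frame'];hsv=cv2.cvtColor(im,cv2.COLOR_RGB2HSV)
m=((hsv[...,1]<60)&(hsv[...,2]>70)).astype(np.uint8)*255
roi=np.zeros_like(m);roi[130:205,270:375]=255
k=cv2.findContours(m&roi,0,1)[0];k=max(k,key=cv2.contourArea);print(cv2.contourArea(k),cv2.boundingRect(k))
g=cv2.cvtColor(im,cv2.COLOR_RGB2GRAY)
print(g[135:200:4,280:364:3])
v=im[125:205,270:375,::-1].copy()
v2=im[0:135,50:205,::-1]
cv2.imwrite('pics/c1.png',cv2.resize(v,None,fx=7,fy=7,interpolation=cv2.INTER_CUBIC))
cv2.imwrite('pics/c2.png',cv2.resize(v2,None,fx=4.4,fy=4.4,interpolation=cv2.INTER_CUBIC))
E
```

```text
1769.0 (296, 143, 59, 47)
[[155 157 158 154 156 155 154 153 154 158 160 157 155 159 165 163 159 162
  161 157 157 164 158 160 160 162 157 157]
 [152 155 158 156 157 154 153 155 149 152 153 159 169 164 159 154 153 156
  154 169 159 158 161 158 163 159 172 171]
 [158 159 150 157 153 161 133 137 141 149 153 155 162 163 163 166 164 161
  159 156 159 159 166 166 164 161 164 166]
 [159 165 157 154 157 163 169 148 150 151 111 136 134 132 133 135 156 162
  162 158 164 161 155 163 165 162 164 167]
 [154 152 164  54  46  50  47  52 121 145 101  88  86  88  85 119 137 141
  136 134 130 130 147 157 158 166 164 159]
 [157 154 146  54  53  53  49  47  51 140 154 161 156 145 133  98  87  85
   82  94 117 153 148 142 140 131 166 169]
 [151 155 136  54  54  55  55  54  59 159 148 123 156 155 155 157 157 152
  147 139  86  88  97 100 137 105  95 160]
 [154 153  48  49  51  55  51  54  95 157 151 156 133 112  96  90 127 144
  154 155 151 154 101 105 106  99 162 161]
 [150 148  51  47  49  46  48  49 168 161 110 126 143 158 155 158 158 137
  118  96 143 141 101 102 101 100 103 150]
 [154 151 149 137  61
[... 215 characters left out ...]
156 155 160 164 155 154 156 156 157 157 157 152 133 111  89 103 119 145
  154 153 120  99 101 105 104 100 104 100]
 [159 161 161 161 159 151 154 153 150 157 127 144 154 153 154 155 150 146
  120 156  99 102 103 100  99  98  98  98]
 [153 153 161 157 157 161 157 159 156 159 157 163 162 168 163 121 145 154
  153 144  96 100  99 101  96  99 101  97]
 [163 160 157 161 166 161 163 165 153 158 157 157 153 158 162 163 170 167
  133 100  97 101 104 101  98 100  98  99]
 [158 161 161 155 155 157 154 156 163 162 160 161 164 161 162 159 158 164
  162 164 164 161 154 134 119 100 101 103]
 [160 156 157 146 154 154 162 162 164 162 163 168 164 160 150 159 166 163
  158 155 161 166 169 167 160 163 163 158]]
```

View pics/c1.png

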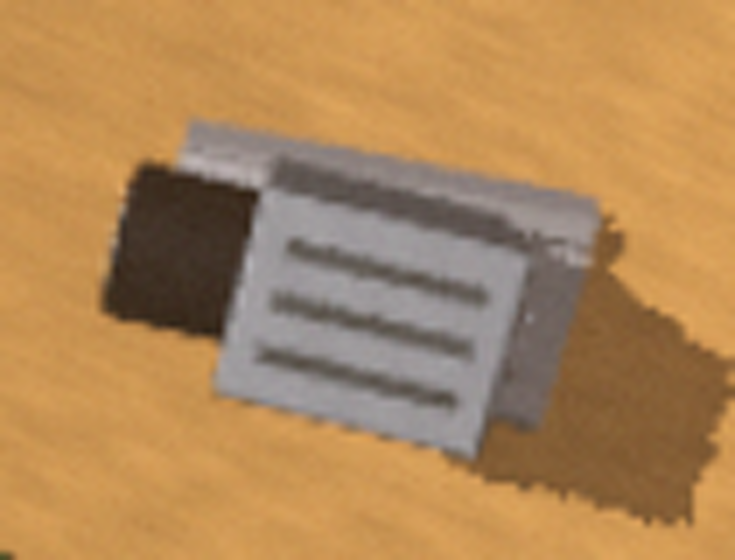

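View pics/c2.png

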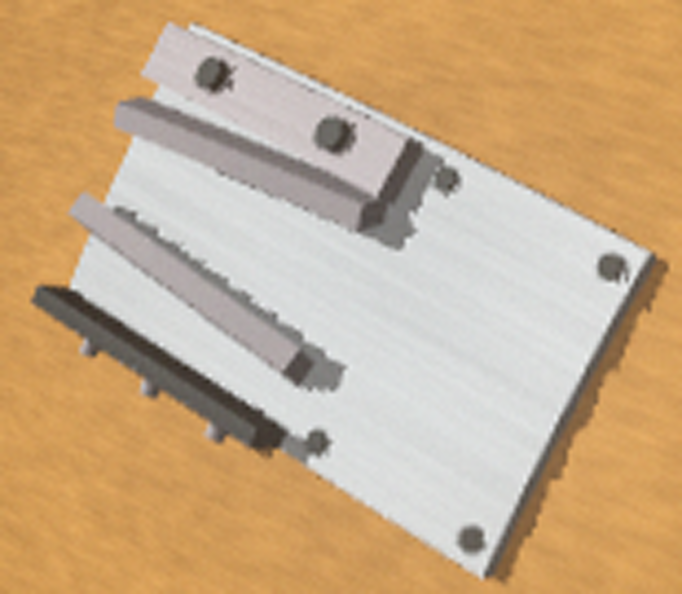

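Crop 1: the camera's top-face corners are at (266,188), (530,255), (476,458), (215,392) in crop pixels, lens to the left. Crop 2: apron end corners are (655,253) and (487,577), with jaw mouth ends at about (365,215) and (295,370).

```bash
python3 - <<'E'
from h import *
s=ctrl.read_state();c=ctrl.camera('wrist')
P=lambda x,y,sc,ox,oy,z:wonplane(c,s,(x+.5)/sc-.5+ox,(y+.5)/sc-.5+oy,z)
K=[P(x,y,7,270,125,.072) for x,y in[(266,188),(530,255),(476,458),(215,392)]]
A,B,C,D=K
ctr=sum(K)/4; ax=(A+D-B-C)/2
print('top ctr',ctr,'len',np.linalg.norm(ax),'wid',np.linalg.norm(A+B-C-D)/2,'head',np.degrees(np.arctan2(ax[1],ax[0])),'yhead',np.degrees(np.arctan2(*(A+B-C-D)[1::-1])))
F=[P(x,y,7,270,125,.0) for x,y in[(188,122),(600,200),(543,430)]]
d=F[0]-F[1];print('foot',F,np.linalg.norm(d),np.degrees(np.arctan2(d[1],d[0])),'+-3.5')
q=[P(x,y,4.4,50,0,.008) for x,y in[(655,253),(487,577),(190,25)]]
w=q[0]-q[1];l=q[2]-q[0];m=(q[0]+q[1])/2
print('dock',q,np.linalg.norm(w),np.degrees(np.arctan2(w[1],w[0]))+90,np.linalg.norm(l),np.degrees(np.arctan2(l[1],l[0])),'mid',m)
E
```

```text
top ctr [ 0.52687871 -0.25713193  0.072     ] len 0.04424836675457735 wid 0.034810882285881764 head 100.98310392402482 yhead 11.291118342378402
foot [array([ 0.53671786, -0.21414809,  0.        ]), array([ 0.55744093, -0.29307102,  0.        ]), array([ 0.51128678, -0.30351884,  0.        ])] 0.08159825345814749 104.71224193407647 +-3.5
dock [array([ 0.59145741, -0.03865342,  0.008     ]), array([ 0.4738566 , -0.02442704,  0.008     ]), array([0.61862829, 0.19966541, 0.008     ])] 0.11845817818026713 83.10234328164654 0.23986271014478577 83.49575677020671 mid [ 0.53265701 -0.03154023  0.008     ]
```

Camera origin is about (0.5268,-0.258) with heading 101.1°; sizes match (box 44×35, foot 81.6). Dock heading is about 83.3°, plate 118×240, also a match. Now align the tool and descend part way.

step_arm(rot=[[0, 0, 0], [0, 0, -9.5], [0, 0, -9.5], [0, 0, -9.5], [0, 0, -9.5], [0, 0, -9.5], [0, 0, -9.5], [0, 0, -9.5], [0, 0, -9.5], [0, 0, 0]], dp=[[12.4, 5.5, 0], [0, 0, 16], [0, 0, 16], [0, 0, 16], [0, 0, 16], [0, 0, 16], [0, 0, 16], [0, 0, 16], [0, 0, 16], [0, 0, 0]], grip=[0, 0, 0, 0, 0, 0, 0, 0, 0, 0])

```text
t: 2.85
ee_pos: [0.5245, -0.2612, 0.1293]
eef_rot: [[-0.19, 0.982, -0.002], [0.982, 0.19, 0.001], [0.002, -0.002, -1.0]]
wrist_force: [0.6, -0.0, -0.2]
gripper_width: 0.999
gripper_force: 0.0
```

```bash
python3 - <<'E'
from h import *
s=ctrl.read_state();E=np.array(s['eef_rot'])
print(s['ee_pos'],np.degrees(np.arctan2(E[1,0],E[0,0])),np.degrees(s['joint_pos']) ,s['t'])
d=np.array([.5268,-.258,.036])-s['ee_pos'];print('tool delta mm',E.T@d*1000)
E
```

```text
[ 0.524501   -0.26117239  0.12925731] 100.93251105141395 [ 2536.10293823  1174.2026167  -1552.5865043   5453.27557888
   570.69164386  3831.48132578  1467.91772697] 2.85
tool delta mm [ 2.53608036  3.03206741 93.25583536]
```

step_arm(rot=[[0, 0, 0], [0, 0, 0], [0, 0, 0], [0, 0, 0], [0, 0, 0], [0, 0, 0], [0, 0, 0], [0, 0, 0], [0, 0, 0], [0, 0, 0]], dp=[[2.5, 3, 13], [0, 0, 20], [0, 0, 20], [0, 0, 20], [0, 0, 14], [0, 0, 6], [0, 0, 0], [0, 0, 0], [0, 0, 0], [0, 0, 0]], grip=[0, 0, 0, 0, 0, 0, 0, 1, 1, 1], grip_force=25)

```text
t: 4.1
ee_pos: [0.528, -0.2575, 0.0379]
eef_rot: [[-0.192, 0.981, 0.001], [0.981, 0.192, -0.0], [-0.0, 0.0, -1.0]]
wrist_force: [0.1, 0.4, 0.0]
gripper_width: 0.743
gripper_force: 0.0
```

step_arm(rot=[[0, 0, 0], [0, 0, 0], [0, 0, 0], [0, 0, 0], [0, 0, 0], [0, 0, 0], [0, 0, 0], [0, 0, 0], [0, 0, 0], [0, 0, 0]], dp=[[0, 0, 0], [0, 0, 0], [0, 0, 0], [0, 0, 0], [0, 0, -5], [0, 0, -10], [0, 0, -15], [0, 0, -20], [0, 0, -20], [0, 0, -10]], grip=[1, 1, 1, 1, 1, 1, 1, 1, 1, 1])

```text
t: 5.35
ee_pos: [0.5285, -0.2576, 0.1198]
eef_rot: [[-0.192, 0.981, 0.002], [0.981, 0.192, -0.001], [-0.002, 0.002, -1.0]]
wrist_force: [0.8, -0.6, -4.1]
gripper_width: 0.413
gripper_force: 25.0
```

```bash
python3 - <<'E'
from h import *
s=ctrl.read_state();c=grab('wrist','w2.png');E=np.array(s['eef_rot'])
print(s['ee_pos'],np.degrees(np.arctan2(E[1,0],E[0,0])),s['joint_pos'] ,s['t'],s['wrist_force'],s['gripper_width'],s['gripper_force'])
E
```

```text
[ 0.52854492 -0.25763647  0.11976218] 101.07933064221181 [ 43.78515279  21.08653515 -27.15261173  95.66869939  10.41861611
  65.6097221   24.9732114 ] 5.35 [ 0.81245633 -0.56628451 -4.14979493] 0.41256363393807477 24.978947887429968
```

View pics/w2.png

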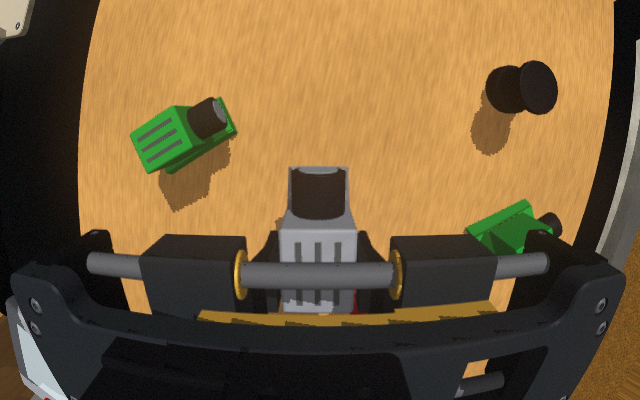

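The wrist picture shows the grey camera held at (318,240), width 35.9 mm, weight about 4 N, and the bystanders undisturbed. Moving to hover short of the dock for a close dock measurement.

step_arm(rot=[[0, 0, 0], [0, 0, 0], [0, 0, 0], [0, 0, 0], [0, 0, 0], [0, 0, 0], [0, 0, 6], [0, 0, 6], [0, 0, 5.7], [0, 0, 0]], dp=[[15, 3, -8], [36, 7, -8], [42, 8, -8], [42, 8, -6], [42, 8, 0], [30, 7, 0], [0, 0, 0], [0, 0, 0], [0, 0, 0], [0, 0, 0]], grip=[1, 1, 1, 1, 1, 1, 1, 1, 1, 1])

```text
t: 6.65
ee_pos: [0.5277, -0.0452, 0.1473]
eef_rot: [[0.113, 0.994, -0.001], [0.994, -0.113, 0.0], [0.0, -0.001, -1.0]]
wrist_force: [-0.2, -0.1, -4.0]
gripper_width: 0.412
gripper_force: 25.0
```

```bash
python3 - <<'E'
from h import *
s=ctrl.read_state();c=grab('wrist','w3.png');E=np.array(s['eef_rot'])
print(s['ee_pos'],np.degrees(np.arctan2(E[1,0],E[0,0])),s['t'],s['joint_vel'].max() if hasattr(s['joint_vel'],'max') else s['joint_vel'])
cv2.imwrite('pics/c3.png',cv2.resize(c['frame'][0:250,140:500,::-1],None,fx=2.2,fy=2.2,interpolation=cv2.INTER_CUBIC))
E
```

```text
[ 0.52765801 -0.04521063  0.14725845] 83.48464574575193 6.65 3.3460243289764686
```

View pics/c3.png

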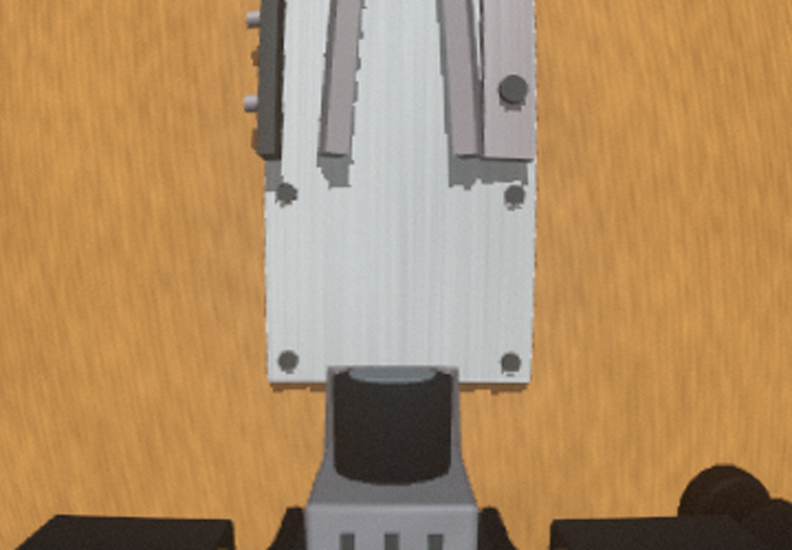

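The plate's near corners are at (270,383) and (530,382) in the crop. The jaws' near ends are at row 155, gib (left) spanning 320–347 and the fixed jaw 457–483. The held foot's front edge is at row 367, columns 328–458.

```bash
python3 - <<'E'
from h import *
s=ctrl.read_state();c=ctrl.camera('wrist');E=np.array(s['eef_rot']);p=np.array(s['ee_pos'])
P=lambda x,y,z:wonplane(c,s,(x+.5)/2.2-.5+140,(y+.5)/2.2-.5,z)
a,b=P(270,383,.008),P(530,382,.008)
w=b-a;m=(a+b)/2;h=np.degrees(np.arctan2(w[1],w[0]))+90
print('corners',a,b,np.linalg.norm(w),'mid',m,'head',h)
u=np.array([np.cos(np.radians(h)),np.sin(np.radians(h)),0])
for (x,y) in[(265,200),(536,200)]:
  q=P(x,y,.008);r=(a if x<400 else b);d=q-r;print('edge head',np.degrees(np.arctan2(d[1],d[0])),np.linalg.norm(d))
print('dock mouth',m+.1*u)
for z in(.024,.032):
  J=[P(x,155,z) for x in(320,347,457,483)]
  print(z,[((q-m)@u*1000-100,(q-m)@np.array([-u[1],u[0],0])*1000) for q in J])
F=[P(x,367,p[2]-.037) for x in(328,458)]
print('foot front in tool',[E.T@(q-p)*1000 for q in F])
o=m+.1*u;d=p-o;v=np.array([-u[1],u[0],0]);print('TCP in dock',d@u*1000,d@v*1000,'tool head',np.degrees(np.arctan2(E[1,0],E[0,0])))
E
```

```text
corners [ 0.47501513 -0.02141879  0.008     ] [ 0.59242805 -0.03407887  0.008     ] 0.11809348615320264 mid [ 0.53372159 -0.02774883  0.008     ] head 83.84584507822086
edge head 83.85906468345593 0.08250569599851712
edge head 83.10446560984732 0.0822834495577537
dock mouth [0.54444198 0.07167488 0.008     ]
0.024 [(np.float64(-0.6779391239667518), np.float64(32.88184483532223)), (np.float64(-1.0050256005931857), np.float64(21.71147986063137)), (np.float64(-1.043130598940806), np.float64(-23.569496914948626)), (np.float64(-0.747672241619739), np.float64(-34.384947744220625))]
0.032 [(np.float64(-1.9116270873761039), np.float64(32.046890163561315)), (np.float64(-2.2295335292063214), np.float64(21.190033531411835)), (np.float64(-2.266569069671249), np.float64(-22.82008378615316)), (np.float64(-1.9794030698607088), np.float64(-33.33198732122267))]
foot front in tool [array([ 41.54941044, -18.59109334,  37.01194909]), array([41.56565642, 19.84787575, 36.9864467 ])]
TCP in dock -118.22202112518458 4.000075026153966 tool head 83.5612213224076
```

Dock heading is 83.5°, mouth at (0.545,0.071); the tool is at dock x −118, y +4. The held foot sits 37 mm below the TCP. Move over the apron (dock x −55) and lower.

step_arm(rot=[[0, 0, 0], [0, 0, 0], [0, 0, 0], [0, 0, 0], [0, 0, 0], [0, 0, 0], [0, 0, 0], [0, 0, 0], [0, 0, 0], [0, 0, 0]], dp=[[15, 2, 0], [24, 1.8, 0], [24, 0, 10], [0, 0, 20], [0, 0, 20], [0, 0, 20], [0, 0, 15], [0, 0, 8], [0, 0, 3], [0, 0, 0]], grip=[1, 1, 1, 1, 1, 1, 1, 1, 1, 1])

```text
t: 8.0
ee_pos: [0.5396, 0.0159, 0.0519]
eef_rot: [[0.115, 0.993, 0.001], [0.993, -0.115, 0.0], [0.0, 0.001, -1.0]]
wrist_force: [-0.3, -0.5, -3.8]
gripper_width: 0.411
gripper_force: 25.0
```

step_arm(rot=[[0, 0, 0], [0, 0, 0], [0, 0, 0], [0, 0, 0], [0, 0, 0], [0, 0, 0], [0, 0, 0], [0, 0, 0], [0, 0, 0], [0, 0, 0]], dp=[[0, 0, 0], [0, 0, 0], [0, 0, 1], [0, 0, 1], [0, 0, 1], [0, 0, 1], [0, 0, 0], [0, 0, 0], [0, 0, 0], [0, 0, 0]], grip=[1, 1, 1, 1, 1, 1, 1, 1, 1, 1])

```text
t: 9.25
ee_pos: [0.5393, 0.0158, 0.0476]
eef_rot: [[0.115, 0.993, 0.0], [0.993, -0.115, -0.0], [-0.0, 0.0, -1.0]]
wrist_force: [0.1, -0.4, -4.6]
gripper_width: 0.409
gripper_force: 25.0
```

step_arm(rot=[[0, 0, 0], [0, 0, 0], [0, 0, 0], [0, 0, 0], [0, 0, 0], [0, 0, 0], [0, 0, 0], [0, 0, 0], [0, 0, 0], [0, 0, 0]], dp=[[0, 0, 0.5], [0, 0, 0.5], [0, 0, 0.5], [0, 0, 0], [0, 0, 0], [0, 0, 0], [0, 0, 0], [0, 0, 0], [0, 0, 0], [0, 0, 0]], grip=[1, 1, 1, 1, 1, 1, 1, 1, 1, 1])

```text
t: 10.5
ee_pos: [0.5393, 0.0158, 0.046]
eef_rot: [[0.115, 0.993, 0.0], [0.993, -0.115, -0.0], [-0.0, 0.0, -1.0]]
wrist_force: [0.7, 0.7, -3.5]
gripper_width: 0.41
gripper_force: 25.0
```

step_arm(rot=[[0, 0, 0], [0, 0, 0], [0, 0, 0], [0, 0, 0], [0, 0, 0], [0, 0, 0], [0, 0, 0], [0, 0, 0], [0, 0, 0], [0, 0, 0]], dp=[[0, 0, 0.5], [0, 0, 0.5], [0, 0, 0], [0, 0, 0], [0, 0, 0], [0, 0, 0], [0, 0, 0], [0, 0, 0], [0, 0, 0], [0, 0, 0]], grip=[1, 1, 1, 1, 1, 1, 1, 1, 1, 1])

```text
t: 11.75
ee_pos: [0.5397, 0.0159, 0.0455]
eef_rot: [[0.115, 0.993, 0.001], [0.993, -0.115, -0.0], [-0.0, 0.001, -1.0]]
wrist_force: [-1.9, 0.0, 5.7]
gripper_width: 0.41
gripper_force: 25.0
```

Foot is on the apron (contact force about 10 N). Ease off slightly, correct 1 mm sideways, and slide into the way.

step_arm(rot=[[0, 0, 0], [0, 0, 0], [0, 0, 0], [0, 0, 0], [0, 0, 0], [0, 0, 0], [0, 0, 0], [0, 0, 0], [0, 0, 0], [0, 0, 0]], dp=[[0, 0, -0.3], [3, -0.5, 0], [6, -0.5, 0], [8, 0, 0], [8, 0, 0], [8, 0, 0], [8, 0, 0], [6, 0, 0], [3, 0, 0], [0, 0, 0]], grip=[1, 1, 1, 1, 1, 1, 1, 1, 1, 1])

```text
t: 13.0
ee_pos: [0.5442, 0.0669, 0.0455]
eef_rot: [[0.114, 0.993, 0.001], [0.993, -0.114, 0.001], [0.001, 0.0, -1.0]]
wrist_force: [0.3, 0.6, 4.3]
gripper_width: 0.412
gripper_force: 25.0
```

```bash
python3 - <<'E'
from h import *
s=ctrl.read_state();print(s['ee_pos'],s['wrist_force'],s['moment'],s['t'])
c=grab('wrist');b=grab('side')
i=cv2.resize(c['frame'][60:260,190:450,::-1],None,fx=1.5,fy=1.5,interpolation=2);j=cv2.resize(b['frame'][140:290,230:420,::-1],(380,300),interpolation=2)
cv2.imwrite('pics/c4.png',np.hstack([i,j]))
E
```

```text
[0.54420767 0.06689364 0.04552752] [0.31354159 0.60146136 4.33930742] [0.14087385 0.02522696 0.0294031 ] 13.0
```

View pics/c4.png

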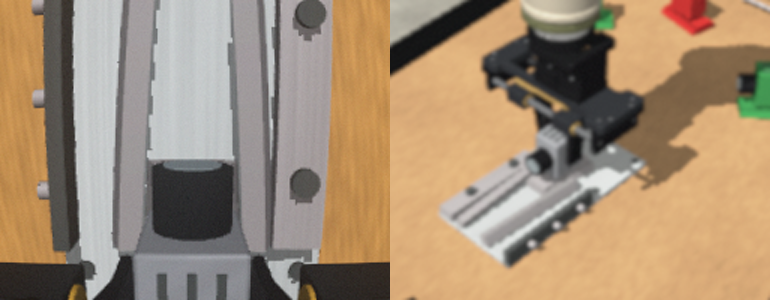

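The foot has entered the way centred between both jaws. Slide 23 mm further, then release.

step_arm(rot=[[0, 0, 0], [0, 0, 0], [0, 0, 0], [0, 0, 0], [0, 0, 0], [0, 0, 0], [0, 0, 0], [0, 0, 0], [0, 0, 0], [0, 0, 0]], dp=[[3, 0, 0], [6, 0, 0], [6, 0, 0], [5, 0, 0], [3, 0, 0], [0, 0, 0], [0, 0, 0], [0, 0, 0], [0, 0, 0], [0, 0, 0]], grip=[1, 1, 1, 1, 1, 1, 1, 1, 1, 1])

```text
t: 14.35
ee_pos: [0.5469, 0.089, 0.0455]
eef_rot: [[0.115, 0.993, 0.0], [0.993, -0.115, 0.0], [0.0, 0.0, -1.0]]
wrist_force: [0.3, -0.7, 5.9]
gripper_width: 0.412
gripper_force: 25.0
```

step_arm(rot=[[0, 0, 0], [0, 0, 0], [0, 0, 0], [0, 0, 0], [0, 0, 0], [0, 0, 0], [0, 0, 0], [0, 0, 0], [0, 0, 0], [0, 0, 0]], dp=[[0, 0, 0], [0, 0, 0], [0, 0, 0], [0, 0, 0], [0, 0, 0], [0, 0, -15], [0, 0, -25], [0, 0, -25], [0, 0, -10], [0, 0, 0]], grip=[0.3, 0.3, 0.3, 0.3, 0.3, 0.3, 0.3, 0.3, 0.3, 0.3])

```text
t: 15.6
ee_pos: [0.5471, 0.0884, 0.121]
eef_rot: [[0.115, 0.993, 0.001], [0.993, -0.115, -0.0], [0.0, 0.001, -1.0]]
wrist_force: [0.2, -0.5, -0.2]
gripper_width: 0.703
gripper_force: 0.0
```

step_arm(rot=[[0, 0, 0], [0, 0, 0], [0, 0, 0], [0, 0, 0], [0, 0, 0], [0, 0, 0], [0, 0, 0], [0, 0, 0], [0, 0, 0], [0, 0, 0]], dp=[[-22, 0, 0], [-26, 0, 0], [0, 0, 0], [0, 0, 0], [0, 0, 15], [0, 0, 25], [0, 0, 25], [0, 0, 14], [0, 0, 5], [0, 0, 0]], grip=[1, 1, 1, 1, 1, 1, 1, 1, 1, 1])

```text
t: 16.85
ee_pos: [0.5413, 0.041, 0.0365]
eef_rot: [[0.115, 0.993, 0.0], [0.993, -0.115, 0.0], [0.0, 0.0, -1.0]]
wrist_force: [-0.1, -0.4, 0.2]
gripper_width: 0.004
gripper_force: 0.0
```

step_arm(rot=[[0, 0, 0], [0, 0, 0], [0, 0, 0], [0, 0, 0], [0, 0, 0], [0, 0, 0], [0, 0, 0], [0, 0, 0], [0, 0, 0], [0, 0, 0]], dp=[[0, 0, 0], [3, 0, 0], [5, 0, 0], [6, 0, 0], [6, 0, 0], [6, 0, 0], [6, 0, 0], [5, 0, 0], [3, 0, 0], [0, 0, 0]], grip=[1, 1, 1, 1, 1, 1, 1, 1, 1, 1])

```text
t: 18.1
ee_pos: [0.5457, 0.0809, 0.0363]
eef_rot: [[0.115, 0.993, -0.0], [0.993, -0.115, 0.0], [0.0, -0.0, -1.0]]
wrist_force: [0.0, 0.7, -1.3]
gripper_width: 0.004
gripper_force: 0.0
```

step_arm(rot=[[0, 0, 0], [0, 0, 0], [0, 0, 0], [0, 0, 0], [0, 0, 0], [0, 0, 0], [0, 0, 0], [0, 0, 0], [0, 0, 0], [0, 0, 0]], dp=[[2, 0, 0], [2, 0, 0], [2, 0, 0], [1, 0, 0], [1, 0, 0], [1, 0, 0], [0, 0, 0], [0, 0, 0], [0, 0, 0], [0, 0, 0]], grip=[1, 1, 1, 1, 1, 1, 1, 1, 1, 1])

```text
t: 19.35
ee_pos: [0.5469, 0.0895, 0.0364]
eef_rot: [[0.115, 0.993, 0.0], [0.993, -0.115, 0.0], [0.0, 0.0, -1.0]]
wrist_force: [-0.6, -0.3, 0.8]
gripper_width: 0.008
gripper_force: 0.0
```

step_arm(rot=[[0, 0, 0], [0, 0, 0], [0, 0, 0], [0, 0, 0], [0, 0, 0], [0, 0, 0], [0, 0, 0], [0, 0, 0], [0, 0, 0], [0, 0, 0]], dp=[[0.5, 0, 0], [0.5, 0, 0], [0.5, 0, 0], [0.5, 0, 0], [0, 0, 0], [0, 0, 0], [0, 0, 0], [0, 0, 0], [0, 0, 0], [0, 0, 0]], grip=[1, 1, 1, 1, 1, 1, 1, 1, 1, 1])

```text
t: 20.6
ee_pos: [0.547, 0.0915, 0.0363]
eef_rot: [[0.115, 0.993, -0.0], [0.993, -0.115, 0.0], [0.0, -0.0, -1.0]]
wrist_force: [-1.2, 0.6, 0.0]
gripper_width: 0.007
gripper_force: 0.0
```

step_arm(rot=[[0, 0, 0], [0, 0, 0], [0, 0, 0], [0, 0, 0], [0, 0, 0], [0, 0, 0], [0, 0, 0], [0, 0, 0], [0, 0, 0], [0, 0, 0]], dp=[[0.5, 0, 0], [0.5, 0, 0], [0.5, 0, 0], [0.5, 0, 0], [0, 0, 0], [0, 0, 0], [0, 0, 0], [0, 0, 0], [0, 0, 0], [0, 0, 0]], grip=[1, 1, 1, 1, 1, 1, 1, 1, 1, 1])

```text
t: 21.85
ee_pos: [0.5473, 0.0935, 0.0364]
eef_rot: [[0.115, 0.993, 0.0], [0.993, -0.115, -0.0], [0.0, 0.0, -1.0]]
wrist_force: [-0.0, -0.4, 0.7]
gripper_width: 0.002
gripper_force: 0.0
```

step_arm(rot=[[0, 0, 0], [0, 0, 0], [0, 0, 0], [0, 0, 0], [0, 0, 0], [0, 0, 0], [0, 0, 0], [0, 0, 0], [0, 0, 0], [0, 0, 0]], dp=[[0.5, 0, 0], [0.5, 0, 0], [0.5, 0, 0], [0.5, 0, 0], [0, 0, 0], [0, 0, 0], [0, 0, 0], [0, 0, 0], [0, 0, 0], [0, 0, 0]], grip=[1, 1, 1, 1, 1, 1, 1, 1, 1, 1])

```text
t: 23.1
ee_pos: [0.5475, 0.0955, 0.0363]
eef_rot: [[0.115, 0.993, 0.0], [0.993, -0.115, 0.0], [0.0, 0.0, -1.0]]
wrist_force: [-0.5, 0.4, 0.7]
gripper_width: 0.005
gripper_force: 0.0
```

step_arm(rot=[[0, 0, 0], [0, 0, 0], [0, 0, 0], [0, 0, 0], [0, 0, 0], [0, 0, 0], [0, 0, 0], [0, 0, 0], [0, 0, 0], [0, 0, 0]], dp=[[0.5, 0, 0], [0.5, 0, 0], [0.5, 0, 0], [0.5, 0, 0], [0, 0, 0], [0, 0, 0], [0, 0, 0], [0, 0, 0], [0, 0, 0], [0, 0, 0]], grip=[1, 1, 1, 1, 1, 1, 1, 1, 1, 1])

```text
t: 24.35
ee_pos: [0.5478, 0.0975, 0.0364]
eef_rot: [[0.115, 0.993, 0.0], [0.993, -0.115, 0.0], [0.0, 0.0, -1.0]]
wrist_force: [-0.2, 0.3, 0.0]
gripper_width: 0.009
gripper_force: 0.0
```

step_arm(rot=[[0, 0, 0], [0, 0, 0], [0, 0, 0], [0, 0, 0], [0, 0, 0], [0, 0, 0], [0, 0, 0], [0, 0, 0], [0, 0, 0], [0, 0, 0]], dp=[[0.5, 0, 0], [0.5, 0, 0], [0.5, 0, 0], [0.5, 0, 0], [0, 0, 0], [0, 0, 0], [0, 0, 0], [0, 0, 0], [0, 0, 0], [0, 0, 0]], grip=[1, 1, 1, 1, 1, 1, 1, 1, 1, 1])

```text
t: 25.6
ee_pos: [0.5479, 0.0995, 0.0363]
eef_rot: [[0.115, 0.993, -0.0], [0.993, -0.115, 0.0], [0.0, -0.0, -1.0]]
wrist_force: [-0.4, -0.8, 0.2]
gripper_width: 0.007
gripper_force: 0.0
```

step_arm(rot=[[0, 0, 0], [0, 0, 0], [0, 0, 0], [0, 0, 0], [0, 0, 0], [0, 0, 0], [0, 0, 0], [0, 0, 0], [0, 0, 0], [0, 0, 0]], dp=[[0.5, 0, 0], [0.5, 0, 0], [0.5, 0, 0], [0.5, 0, 0], [0, 0, 0], [0, 0, 0], [0, 0, 0], [0, 0, 0], [0, 0, 0], [0, 0, 0]], grip=[1, 1, 1, 1, 1, 1, 1, 1, 1, 1])

```text
t: 26.85
ee_pos: [0.5482, 0.1014, 0.0363]
eef_rot: [[0.115, 0.993, 0.0], [0.993, -0.115, -0.0], [-0.0, 0.0, -1.0]]
wrist_force: [-0.2, 0.9, 0.5]
gripper_width: 0.007
gripper_force: 0.0
```

step_arm(rot=[[0, 0, 0], [0, 0, 0], [0, 0, 0], [0, 0, 0], [0, 0, 0], [0, 0, 0], [0, 0, 0], [0, 0, 0], [0, 0, 0], [0, 0, 0]], dp=[[0.5, 0, 0], [0.5, 0, 0], [0.5, 0, 0], [0.5, 0, 0], [0, 0, 0], [0, 0, 0], [0, 0, 0], [0, 0, 0], [0, 0, 0], [0, 0, 0]], grip=[1, 1, 1, 1, 1, 1, 1, 1, 1, 1])

```text
t: 28.1
ee_pos: [0.5484, 0.1034, 0.0363]
eef_rot: [[0.115, 0.993, 0.0], [0.993, -0.115, -0.0], [-0.0, 0.0, -1.0]]
wrist_force: [0.1, -0.3, -0.4]
gripper_width: 0.006
gripper_force: 0.1
```

step_arm(rot=[[0, 0, 0], [0, 0, 0], [0, 0, 0], [0, 0, 0], [0, 0, 0], [0, 0, 0], [0, 0, 0], [0, 0, 0], [0, 0, 0], [0, 0, 0]], dp=[[0.5, 0, 0], [0.5, 0, 0], [0.5, 0, 0], [0.5, 0, 0], [0, 0, 0], [0, 0, 0], [0, 0, 0], [0, 0, 0], [0, 0, 0], [0, 0, 0]], grip=[1, 1, 1, 1, 1, 1, 1, 1, 1, 1])

```text
t: 29.35
ee_pos: [0.5486, 0.1052, 0.0363]
eef_rot: [[0.115, 0.993, -0.0], [0.993, -0.115, -0.0], [-0.0, -0.0, -1.0]]
wrist_force: [-1.3, -3.9, 2.1]
gripper_width: 0.003
gripper_force: 2.3
```

Contact at about 4 N; now 0.5 mm steps.

step_arm(rot=[[0, 0, 0], [0, 0, 0], [0, 0, 0], [0, 0, 0], [0, 0, 0], [0, 0, 0], [0, 0, 0], [0, 0, 0], [0, 0, 0], [0, 0, 0]], dp=[[0.3, 0, 0], [0.3, 0, 0], [0, 0, 0], [0, 0, 0], [0, 0, 0], [0, 0, 0], [0, 0, 0], [0, 0, 0], [0, 0, 0], [0, 0, 0]], grip=[1, 1, 1, 1, 1, 1, 1, 1, 1, 1])

```text
t: 30.6
ee_pos: [0.5487, 0.1054, 0.0363]
eef_rot: [[0.116, 0.993, -0.0], [0.993, -0.116, -0.001], [-0.001, -0.0, -1.0]]
wrist_force: [-2.2, -5.9, 3.4]
gripper_width: 0.005
gripper_force: 2.9
```

step_arm(rot=[[0, 0, 0], [0, 0, 0], [0, 0, 0], [0, 0, 0], [0, 0, 0], [0, 0, 0], [0, 0, 0], [0, 0, 0], [0, 0, 0], [0, 0, 0]], dp=[[0.4, 0, 0], [0.4, 0, 0], [0.2, 0, 0], [0, 0, 0], [0, 0, 0], [0, 0, 0], [0, 0, 0], [0, 0, 0], [0, 0, 0], [0, 0, 0]], grip=[1, 1, 1, 1, 1, 1, 1, 1, 1, 1])

```text
t: 31.85
ee_pos: [0.5487, 0.1057, 0.0363]
eef_rot: [[0.116, 0.993, -0.001], [0.993, -0.116, -0.002], [-0.002, -0.0, -1.0]]
wrist_force: [-3.3, -8.1, 5.8]
gripper_width: 0.006
gripper_force: 4.2
```

step_arm(rot=[[0, 0, 0], [0, 0, 0], [0, 0, 0], [0, 0, 0], [0, 0, 0], [0, 0, 0], [0, 0, 0], [0, 0, 0], [0, 0, 0], [0, 0, 0]], dp=[[0.4, 0, 0], [0.4, 0, 0], [0.4, 0, 0], [0.3, 0, 0], [0, 0, 0], [0, 0, 0], [0, 0, 0], [0, 0, 0], [0, 0, 0], [0, 0, 0]], grip=[1, 1, 1, 1, 1, 1, 1, 1, 1, 1])

```text
t: 33.1
ee_pos: [0.5488, 0.1061, 0.0363]
eef_rot: [[0.117, 0.993, -0.001], [0.993, -0.117, -0.003], [-0.003, -0.001, -1.0]]
wrist_force: [-4.6, -11.7, 7.6]
gripper_width: 0.008
gripper_force: 5.9
```

step_arm(rot=[[0, 0, 0], [0, 0, 0], [0, 0, 0], [0, 0, 0], [0, 0, 0], [0, 0, 0], [0, 0, 0], [0, 0, 0], [0, 0, 0], [0, 0, 0]], dp=[[0.4, 0, 0], [0.4, 0, 0], [0.4, 0, 0], [0.2, 0, 0], [0, 0, 0], [0, 0, 0], [0, 0, 0], [0, 0, 0], [0, 0, 0], [0, 0, 0]], grip=[1, 1, 1, 1, 1, 1, 1, 1, 1, 1])

```text
t: 34.35
ee_pos: [0.5488, 0.1065, 0.0363]
eef_rot: [[0.118, 0.993, -0.002], [0.993, -0.118, -0.004], [-0.004, -0.001, -1.0]]
wrist_force: [-6.6, -15.3, 8.9]
gripper_width: 0.004
gripper_force: 7.7
```

About 16 N along the way, with travel and stiffness as expected. Back off straight and rise.

step_arm(rot=[[0, 0, 0], [0, 0, 0], [0, 0, 0], [0, 0, 0], [0, 0, 0], [0, 0, 0], [0, 0, 0], [0, 0, 0], [0, 0, 0], [0, 0, 0]], dp=[[-2, 0, 0], [-6, 0, 0], [-15, 0, 0], [-20, 0, 0], [-15, 0, -10], [0, 0, -25], [0, 0, -30], [0, 0, -30], [0, 0, -15], [0, 0, 0]], grip=[1, 1, 1, 1, 1, 1, 1, 1, 1, 1])

```text
t: 35.6
ee_pos: [0.543, 0.0521, 0.1472]
eef_rot: [[0.115, 0.993, 0.002], [0.993, -0.115, -0.0], [0.0, 0.002, -1.0]]
wrist_force: [0.0, -0.0, -0.4]
gripper_width: 0.01
gripper_force: 0.0
```

```bash
python3 - <<'E'
from h import *
s=ctrl.read_state();print(s['ee_pos'],s['wrist_force'],s['t'])
c=grab('wrist');b=grab('side')
i=cv2.resize(c['frame'][0:240,200:440,::-1],(400,400),interpolation=2);j=cv2.resize(b['frame'][120:300,220:400,::-1],(400,400),interpolation=2)
cv2.imwrite('pics/c5.png',np.hstack([i,j]))
E
```

```text
[0.54299796 0.0520599  0.14716104] [ 0.02048713 -0.02300065 -0.41376602] 35.6
```

View pics/c5.png

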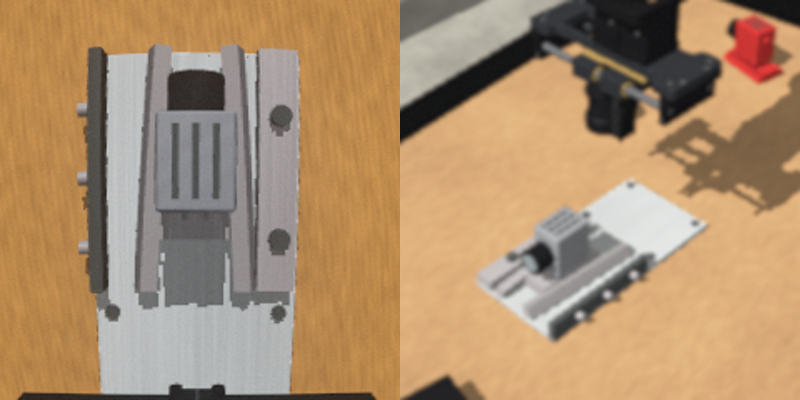

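The last picture shows the camera seated straight in the way between both jaws (box at (195,160), lens at (195,90)), with the arm clear of it.

```bash
python3 -c "
from station import ctrl
print(ctrl.hand_in())"
```

```text
the job is handed in; nothing more can be done
None
```

I set the grey camera on the apron and slid it into the way. It was pushed home from behind at about 16 N, then released and left wedged between both jaws, and the job is handed in (about 36 s, no verdict returned).

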